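Snap the retaining clip into the pump spindle's groove

ROBOT

A 7-joint arm with a two-finger parallel gripper is mounted at the origin on a cart in front of the work surface, level with it; the furniture and walls round the work are solid. World frame = base frame: x ahead of the robot, y to its left, z up, the work surface at z = 0. Lengths are in m, angles in rad, forces in N, time in s.
With the tool pointing down it reaches from about 0.4 to 0.9 m from the base axis. Payload 5.5 kg.
Tool frame: the origin (TCP) lies at the centre of the arm's flange, where the gripper is bolted on; the fingertips stand 173 mm ahead of it and the grasp point (between the pads) lies 155 mm ahead of it (tcp_to_tips is the z of the fingertips in the tool frame, in m); z points along the fingers, y is the line along which they close (so a half turn about z gives the same grasp; the last joint's range is limited). The gripper opens to 85 mm and grips with 20 to 120 N. Pads are 22 mm wide; open, the fingers measure 114 mm over their backs; the gripper's body (76 mm by 85 mm) begins 54 mm behind the grasp point. The pads swing forward as they close: fully open they stand 13 mm farther back than shut.
Start: joints at [-1.054, 0.501, -0.427, 1.55, 0.221, 1.138, -0.21], TCP at [0.163, 0.629, 0.405] pointing down, gripper open.
Joint ranges: [-2.88, 2.88], [-0.31, 2.03], [-1.54, 1.56], [0.2, 2.42], [-1.41, 4.55], [0.19, 2.02], [-2.57, 2.57]. Speed limits (rad/s): [2.57, 2.57, 3.14, 3.14, 3.14, 3.14, 3.14].

INTERFACE

Orientations are given as [roll, pitch, yaw] about the fixed x, y, z axes, in that order (R = Rz(yaw) Ry(pitch) Rx(roll)).
In Python, from workcell import get_obs, camera, calibration, sign_off, tcp_to_tips gives the robot as it stands.
- The arm moves only by the tool play_rows, never from a script. Its argument "moves" is text: rows parted by semicolons, each of 7 numbers parted by spaces: the shift along the tool's x, y, z scaled (see below), then the turn, a rotation vector about the tool's x, y, z scaled (see below), then the opening, from 0 (shut) to 1 (fully open). A call has 1 to 10 rows; each row is the pose to reach, as a shift and turn from the pose commanded when the call began, along the tool's axes at that moment, turning the shorter way round; what a row does not reach only later rows make up. The controller multiplies each number of a shift by 80 mm and each number of a turn by 2 pi rad. A row lasts 1/10 s, in which the tool goes at most 50 mm and 8.59 degrees, less where a joint would pass 70% of its speed; a pose out of reach is approached as far as the arm can. A call with a number of a shift or a turn outside -1 to 1 is refused whole. A call with a gripper value outside its range is refused whole. The fingers move at their own pace and stop on an object; "newtons" is the grip in N (left out, the last holds). Time passes only in rows, so rows that repeat a pose let the fingers close. It gives the time, the measured TCP pose, the force, the opening and the grip force at its end, in the units of the state.
- get_obs(): the state, without advancing time (a new reading comes with each control period).
- camera(name): name is "side" or "top" or "wrist"; returns (picture, depth): 420x560x3 uint8, red, green, blue; 420x560 float32, m along the optical axis (not along the pixel's ray), 0 where there is no reading.
- calibration(name): a dict with "K" (3x3 intrinsics, pixels), "rvec" (rotation vector, rad) and "tvec" (3), from world to camera coordinates, as OpenCV has them. Camera axes: x right, y down, z forward; pixel columns grow to the right and rows downward; lengths in m; the calibration is good to about 2 mm. A picture is of the moment at which its call begins: read the wrist's pose just before it. calibration takes no time and is no camera call; for the wrist camera it gives the pose at the moment of the call.
- sign_off(): hands the job in; it is judged then, once.
The state is a dict: "t": time; "joint_positions": joint angles; "qvel": joint speeds; "joint_torque": joint torques, N m; "position": TCP position; "eef_rot": TCP orientation; "contact_force": force on the tool from outside, world axes, zero at the start; "ft_torque": the same for the moment, N m; "gripper_width": finger opening in m; "gripper_force": force on a finger pad.
Only numpy, scipy, OpenCV 4.12 (cv2) and the standard library are available. Lean on these libraries where they do the work, as an engineer would, in place of code of your own. Each camera call takes 0.05 s, during which the arm holds its last target. There are 200 camera calls.

TASK

Squeeze the spring retaining clip by its two ears so that its jaws spread, pass it over the upright spindle of the pump stand, push the sprung pulley down gently with it (never lean hard on it) until the hidden groove is clear, and let the jaws close into the groove, so that the clip stays there upright and holds the pulley down. Leave the wax tin, the stain-remover stick and the tape roll near the work where they are.

Things in the scene. Friction and masses are not known exactly. Their poses are not given: they have to be found in the camera images.
- stand: Heavy grey bench stand, fixed; base plate 140 x 110 x 12 mm, round boss 52 mm wide up to 30 mm height. Origin under the plate's centre, on the spindle's axis, z up. A steel spindle stands in the boss with a sprung pulley on it. Spindle and pulley together stand up to 8 mm higher or lower than nominal, different each time and not measured: feel (or see) it.
- head (a point): nominal place of the flat spindle top, 91 mm above the stand's origin (real one up to 8 mm higher or lower, see stand). 22 mm wide at the top, 3 mm chamfer, then a round head of 28 mm diameter down to 13 mm below the top.
- groove (a point): nominal place of the groove's upper edge, on the axis, 78 mm above the stand's origin (same 8 mm doubt). The groove under the head has 22 mm diameter and is 7.5 mm high; the pulley's hub hides all but its upper 2 mm. The clip's jaws fit in once the hub is pushed 3 to 5.5 mm down; the pulley spring then presses the clip up against the head.
- hub (a point): nominal centre of the flat top of the aluminium belt pulley's hub, 76 mm above the stand's origin (same 8 mm doubt; hub 50 mm wide, sheave below it 72 mm). It can be pushed 5.5 mm down to a hard stop at the groove's lower end: spring 3.6 N at first, 6.6 N at 3 mm, 9.1 N at 5.5 mm. Over 15 N from the spread clip is leaning too hard.
- clip: Steel spring clip, about 70 g, 66 mm high, stands upright and loose on the worktop. Origin midway between its two jaws when closed, at their underside, z up. Jaws: at the bottom on the +y and -y sides, 5 mm thick, inside radius 11 mm. The origin is fixed to the half with the +y jaw, so it lies half the jaw joint's value to +y of the true middle.
- ears (a point): point on the clip 54 mm above its origin: midway between its two ears when closed. Ears: flat upright tabs with a round eye, 20 mm wide along x, 4 mm thick, 30 to 66 mm high, outer faces 52 mm apart along y. Crossed bridges at 25 to 30 mm height join each ear to the opposite jaw: squeeze the ears along y and the jaws spread; the middle between the ears stays above that of the jaws.
- jaw (a joint): how far the clip's jaws are spread, m: 0 closed, 0.014 at its stop (ears 38 mm over their outer faces; jaws then pass the 28 mm head with about 2 mm to spare all round). Squeeze needed: 6.4 N at 0, 12 N at 0.014. About 0.002 when the jaws lie in the groove, 0.008 when they rub on the head.
- wax_tin: flat round green tin, 70 mm wide, 25 mm high, bystander; origin at the centre of its underside
- stain_stick: upright white stick bottle with a green cap, 29 mm wide, 99 mm high, bystander; origin at the centre of its underside
- tape_roll: roll of pale tape lying flat, 96 mm wide, 25 mm high, bystander; origin at the centre of its underside
Mind the look-alikes: they are no part of the job. Of the things that look like the clip, take the one that is farthest to the robot's left at the start.

How it is judged:
By the outcome, as a careful person would: the job done as asked, in the order asked, and still so for the second after the job is handed in, with the robot touching nothing.
It also fails if it takes over 45 s, if anything falls off the work surface, if the arm or the gripper's body presses on something with over 40 N, if the wrist force passes 120 N, or if a joint passes its speed limit or range.

## Working session

There is one attempt and no reset: what is moved stays moved. The work goes in short steps, Python scripts to look and compute and a tool call to move; the robot and the scene stay as the last step left them, time stands still between calls to the robot, and variables do not carry over. Pictures are saved under pics/ and viewed, at most 10 in all, crops included, and the job is handed in when it is done.

Besides the shell and the picture viewer there is one more tool, called after "Call:" as name(argument=value, ...) on one line, values as JSON. play_rows: Moves the arm, as the interface text tells. Its arguments: {"type":"object","properties":{"moves":{"type":"string"},"newtons":{"type":"number"}},"required":["moves"]}

```bash
mkdir -p pics; cat > h.py <<'E'
import numpy as np, cv2
from workcell import *
def cam(n):
    c=calibration(n); p,d=camera(n); R=cv2.Rodrigues(np.array(c["rvec"],float))[0]
    return p,d,np.array(c["K"]),R,np.array(c["tvec"],float).ravel()
def save(n,p): cv2.imwrite(n,p[:,:,::-1])
def cloud(d,K,R,t):
    v,u=np.mgrid[:d.shape[0],:d.shape[1]]
    P=np.stack([(u-K[0,2])/K[0,0]*d,(v-K[1,2])/K[1,1]*d,d],-1)
    return (P-t)@R
E
python3 - <<'E'
from h import *
for n in("top","side"):
    p,d,K,R,t=cam(n); save(f"pics/{n}0.png",p); np.savez(f"{n}0.npz",p=p,d=d,K=K,R=R,t=t)
    print(n,-R.T@t)
print(tcp_to_tips,get_obs())
E
```

```text
top [ 0.42529807 -0.03439894  1.3726666 ]
side [ 0.44411579 -1.04853718  0.82519042]
0.1734 {'t': 0.1, 'joint_positions': array([-1.05376249,  0.50175602, -0.42682388,  1.55136411,  0.22076897,
        1.13829947, -0.21030644]), 'qvel': array([-0.00054192, -0.00157518, -0.00163225, -0.00119741, -0.00046569,
       -0.0004306 , -0.0019991 ]), 'joint_torque': array([-1.09440231e-02, -5.70811987e+01, -5.83840013e+00, -2.81750321e+01,
        1.04651685e-02,  5.63116511e-03, -1.67493181e-05]), 'position': array([0.16317684, 0.6288442 , 0.40375526]), 'eef_rot': array([-3.13981650e+00, -9.47783733e-05,  2.88780567e+00]), 'contact_force': array([ 0.4242916 , -0.03024914, -0.04872746]), 'ft_torque': array([-0.01148137,  0.00542624,  0.02155384]), 'gripper_force': 0.0, 'gripper_width': 0.08505379974630417}
```

View pics/top0.png

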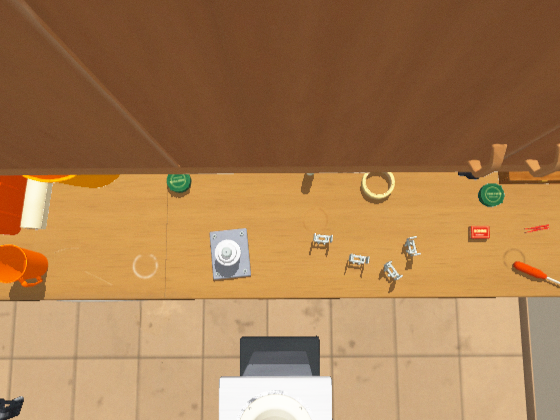

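View pics/side0.png

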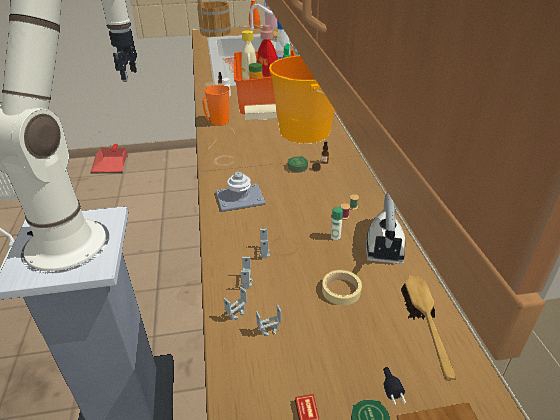

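Top view: four clip-like objects at (322,240), (358,260), (391,271) and (412,248). The robot's left is the left of the image, so the one at (322,240) is meant; in the side view it is the farthest, at (264,243). Stand at (230,253), bystanders at (179,181), (308,182) and (378,184). Next I'll confirm with a crop and measure.

```bash
python3 - <<'E'
from h import *
z=np.load("top0.npz");s=np.load("side0.npz")
P=cloud(z["d"],z["K"],z["R"],z["t"]);Q=cloud(s["d"],s["K"],s["R"],s["t"])
a=cv2.resize(z["p"][215:265,295:345],(400,400),interpolation=2); b=cv2.resize(s["p"][220:270,240:290],(400,400),interpolation=2)
save("pics/crop1.png",np.hstack([a,b]))
print("f",z["K"][0,0],s["K"][0,0])
for n,(u,v) in dict(c1=(322,240),c2=(358,260),c3=(391,271),c4=(412,248),st=(228,253),wood=(280,240),tin=(179,181),cab=(250,100),cabedge=(250,168)).items(): print(n,P[v,u].round(3))
def clus(P,u0,u1,v0,v1,lo,hi):
    q=P[v0:v1,u0:u1].reshape(-1,3); q=q[(q[:,2]>lo)&(q[:,2]<hi)]; return q
q=clus(P,300,345,220,262,.015,.09); print("clip top",len(q),q.mean(0),q.min(0),q.max(0))
r=cv2.minAreaRect(q[q[:,2]>.04][:,:2].astype(np.float32)*1000); print(r)
q=clus(Q,245,285,222,262,.012,.09); print("clip side",len(q),q.mean(0),q.min(0),q.max(0))
q=clus(P,205,255,225,282,.06,.12); print("stand hi",len(q),q.mean(0),q.min(0),q.max(0))
q=clus(P,205,255,225,282,.006,.018); r=cv2.minAreaRect(q[:,:2].astype(np.float32)*1000); print("plate",r)
q=clus(Q,210,270,165,212,.05,.12); print("stand side hi",q.min(0),q.max(0))
E
```

```text
f 466.36925312698577 452.148695601517
c1 [ 0.537 -0.137  0.026]
c2 [ 0.478 -0.238  0.032]
c3 [ 0.447 -0.34  -0.006]
c4 [ 0.514 -0.402  0.002]
st [0.497 0.127 0.093]
wood [ 0.54  -0.015  0.003]
tin [0.713 0.281 0.03 ]
cab [0.609 0.003 0.91 ]
cabedge [0.613 0.027 0.597]
clip top 102 [ 0.54246977 -0.13728129  0.03910624] [ 0.53031095 -0.16269764  0.02007556] [ 0.55453163 -0.10999267  0.07091178]
((542.4813842773438, -136.80422973632812), (52.25096130371094, 19.25536346435547), 84.49275207519531)
clip side 212 [ 0.53551205 -0.15148806  0.04654523] [ 0.48477316 -0.22315063  0.01335279] [ 0.55450706 -0.11103343  0.06789258]
stand hi 507 [0.50160649 0.13080416 0.07613746] [0.46823751 0.09648337 0.0607179 ] [0.53556241 0.16708716 0.09926112]
plate ((507.4718017578125, 133.97967529296875), (150.31700134277344, 135.18934631347656), 5.837172508239746)
stand side hi [0.46590228 0.08999796 0.05025094] [0.53688716 0.15454389 0.09696532]
```

View pics/crop1.png

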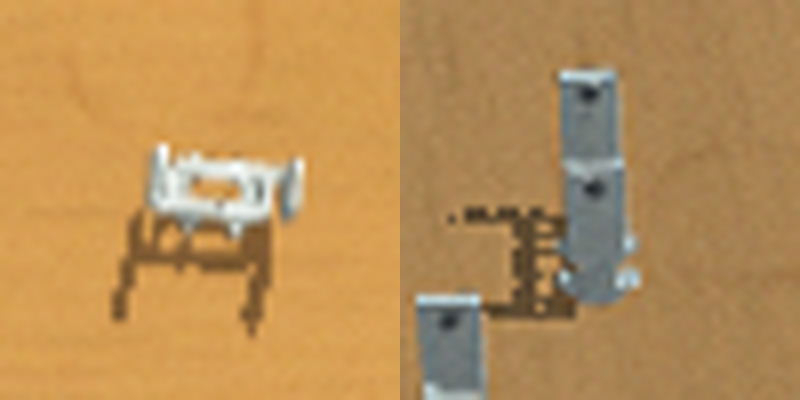

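The crop shows the two ears with eyes at each end and the crossed bridges, ears along about y with roughly −5.5° yaw. This is the leftmost clip, centred near (0.542, −0.137). I'll go above it in steps.

Call:
play_rows(moves="0 0 0 0 0 -0.025 1;0 0 0 0 0 -0.025 1")

```text
t: 0.3
position: [0.1632, 0.629, 0.4041]
eef_rot: [-3.141, -0.0, 3.047]
contact_force: [0.0, 0.9, -0.5]
gripper_width: 0.0856
gripper_force: 0.0
```

Call:
play_rows(moves="-0.28 -0.45 0 0 0 0 1;-0.56 -0.91 0 0 0 0 1;-0.56 -0.91 0 0 0 0 1")

```text
t: 0.6
position: [0.2048, 0.5477, 0.4035]
eef_rot: [-3.136, 0.003, 3.035]
contact_force: [0.1, 1.0, -0.0]
gripper_width: 0.0854
gripper_force: 0.0
```

Call:
play_rows(moves="-0.28 -0.45 0 0 0 0 1;-0.56 -0.91 0 0 0 0 1;-0.56 -0.91 0 0 0 0 1")

```text
t: 0.9
position: [0.2419, 0.471, 0.404]
eef_rot: [-3.137, 0.002, 3.035]
contact_force: [-0.2, 1.4, 0.1]
gripper_width: 0.0853
gripper_force: 0.0
```

Call:
play_rows(moves="-0.28 -0.45 0 0 0 0 1;-0.56 -0.91 0 0 0 0 1;-0.56 -0.91 0 0 0 0 1")

```text
t: 1.2
position: [0.2788, 0.3944, 0.4042]
eef_rot: [-3.138, 0.001, 3.035]
contact_force: [0.6, 0.3, -0.6]
gripper_width: 0.0857
gripper_force: 0.0
```

Call:
play_rows(moves="-0.28 -0.45 0 0 0 0 1;-0.56 -0.91 0 0 0 0 1;-0.56 -0.91 0 0 0 0 1")

```text
t: 1.5
position: [0.3159, 0.3179, 0.4044]
eef_rot: [-3.139, 0.001, 3.035]
contact_force: [0.2, 1.0, -0.7]
gripper_width: 0.0855
gripper_force: 0.0
```

Call:
play_rows(moves="-0.28 -0.45 0 0 0 0 1;-0.56 -0.91 0 0 0 0 1;-0.56 -0.91 0 0 0 0 1")

```text
t: 1.8
position: [0.3531, 0.2416, 0.4046]
eef_rot: [-3.14, 0.001, 3.035]
contact_force: [0.6, 0.8, -0.0]
gripper_width: 0.0854
gripper_force: 0.0
```

Call:
play_rows(moves="-0.28 -0.45 0 0 0 0 1;-0.56 -0.91 0 0 0 0 1;-0.56 -0.91 0 0 0 0 1")

```text
t: 2.1
position: [0.3906, 0.1652, 0.4048]
eef_rot: [-3.14, 0.001, 3.036]
contact_force: [-0.1, 0.6, -0.5]
gripper_width: 0.0855
gripper_force: 0.0
```

Call:
play_rows(moves="-0.28 -0.45 0 0 0 0 1;-0.56 -0.91 0 0 0 0 1;-0.56 -0.91 0 0 0 0 1")

```text
t: 2.4
position: [0.4282, 0.0885, 0.4048]
eef_rot: [-3.14, 0.001, 3.036]
contact_force: [-0.3, 0.0, 0.0]
gripper_width: 0.0855
gripper_force: 0.0
```

Call:
play_rows(moves="-0.28 -0.45 0.1 0 0 0 1;-0.56 -0.91 0.3 0 0 0 1;-0.56 -0.91 0.3 0 0 0 1")

```text
t: 2.7
position: [0.465, 0.0117, 0.3792]
eef_rot: [-3.14, -0.001, 3.037]
contact_force: [-0.8, -0.2, 0.8]
gripper_width: 0.0853
gripper_force: 0.0
```

Call:
play_rows(moves="-0.28 -0.45 0.1 0 0 0 1;-0.56 -0.91 0.3 0 0 0 1;-0.56 -0.91 0.3 0 0 0 1")

```text
t: 3.0
position: [0.5025, -0.065, 0.355]
eef_rot: [-3.14, -0.001, 3.038]
contact_force: [-1.1, 0.7, 0.2]
gripper_width: 0.0857
gripper_force: 0.0
```

Call:
play_rows(moves="-0.28 -0.45 0.1 0 0 0 1;-0.56 -0.91 0.3 0 0 0 1;-0.56 -0.91 0.3 0 0 0 1;-0.56 -0.91 0.3 0 0 0 1")

```text
t: 3.4
position: [0.5392, -0.1373, 0.3318]
eef_rot: [3.14, -0.002, 3.043]
contact_force: [-0.3, 0.2, 0.1]
gripper_width: 0.0853
gripper_force: 0.0
```

```bash
python3 - <<'E'
from h import *
o=get_obs();print(o["position"],o["eef_rot"])
p,d,K,R,t=cam("wrist"); save("pics/w1.png",p); np.savez("w1.npz",p=p,d=d,K=K,R=R,t=t)
P=cloud(d,K,R,t); q=P.reshape(-1,3); print("cam",-R.T@t, R[2])
m=(q[:,2]>.035)&(q[:,2]<.075)&(abs(q[:,0]-.5425)<.04)&(abs(q[:,1]+.137)<.045)
q=q[m]; print(len(q),q.min(0),q.max(0)); h=q[q[:,2]>.055]; print(cv2.minAreaRect((h[:,:2]*1000).astype(np.float32)))
E
```

```text
[ 0.53918709 -0.13729745  0.33175096] [ 3.14037280e+00 -2.07506087e-03  3.04320399e+00]
cam [ 0.46938448 -0.13176456  0.30208089] [ 0.26626306 -0.02447616 -0.96358959]
539 [ 0.52867607 -0.16593371  0.03532819] [ 0.55322736 -0.11302983  0.06866227]
((540.89306640625, -139.53485107421875), (52.58794021606445, 19.730440139770508), 84.33039093017578)
```

View pics/w1.png

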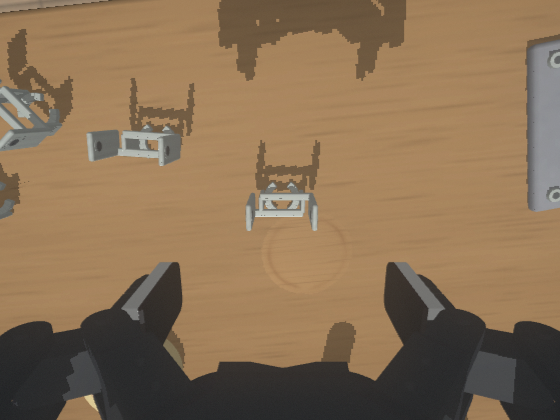

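The wrist view shows the target clip at (282,207), standing upright, with a neighbour at (135,145) clear of the fingers. Descend, then squeeze.

Call:
play_rows(moves="-0.025 -0.02 0.4 0 0 0 1;-0.025 -0.02 0.78 0 0 0 1;-0.025 -0.02 0.78 0 0 0 1")

```text
t: 3.75
position: [0.5388, -0.1372, 0.2673]
eef_rot: [3.139, -0.007, 3.047]
contact_force: [-0.7, 1.1, -1.0]
gripper_width: 0.0853
gripper_force: 0.0
```

Call:
play_rows(moves="0 0 0.4 0 0 0 1;0 0 0.75 0 0 0 1;0 0 0.78 0 0 0 1;0 0 0.78 0 0 0 1")

```text
t: 4.15
position: [0.541, -0.1393, 0.2089]
eef_rot: [3.141, -0.0, 3.046]
contact_force: [-0.8, -0.3, 0.6]
gripper_width: 0.0851
gripper_force: 0.0
```

Call:
play_rows(newtons=30, moves="0 0 0 0 0 0 0.7;0 0 0 0 0 0 0.65;0 0 0 0 0 0 0.6;0 0 0 0 0 0 0.57;0 0 0 0 0 0 0.55;0 0 0 0 0 0 0.53;0 0 0 0 0 0 0.5;0 0 0 0 0 0 0.46;0 0 0 0 0 0 0.42;0 0 0 0 0 0 0.38")

```text
t: 5.15
position: [0.5423, -0.1427, 0.2116]
eef_rot: [-3.139, 0.006, 3.043]
contact_force: [-4.1, -3.7, 18.5]
gripper_width: 0.0368
gripper_force: 28.6
```

Call:
play_rows(moves="0 0 0 0 0 0 0.38;0 0 0 0 0 0 0.38;0 0 0 0 0 0 0.38;0 0 0 0 0 0 0.38")

```text
t: 5.55
position: [0.5423, -0.1427, 0.2116]
eef_rot: [-3.139, 0.006, 3.043]
contact_force: [-4.1, -3.2, 18.1]
gripper_width: 0.0371
gripper_force: 28.6
```

Call:
play_rows(moves="0 0 -0.3 0 0 0 0.38;0 0 -0.7 0 0 0 0.38;0 0 -1 0 0 0 0.38;0 0 -1 0 0 0 0.38")

```text
t: 5.95
position: [0.5423, -0.141, 0.2921]
eef_rot: [-3.141, 0.008, 3.044]
contact_force: [0.3, -0.2, -0.6]
gripper_width: 0.0365
gripper_force: 32.8
```

Call:
play_rows(moves="0.2 0.3 -0.4 0 0 0 0.38;0.3 0.7 -0.8 0 0 0 0.38;0.35 1 -0.8 0 0 0 0.38;0.35 1 -0.8 0 0 0 0.38")

```text
t: 6.35
position: [0.5204, -0.0539, 0.3526]
eef_rot: [3.139, 0.001, 3.051]
contact_force: [-0.3, 0.4, -2.0]
gripper_width: 0.0364
gripper_force: 32.8
```

Call:
play_rows(moves="0.2 0.3 0 0 0 0 0.38;0.3 0.6 0 0 0 0 0.38;0.35 0.75 0 0 0 0 0.38;0.35 0.75 0 0 0 0 0.38;0.35 0.75 0 0 0 0 0.38")

```text
t: 6.85
position: [0.4987, 0.0033, 0.3516]
eef_rot: [-3.141, -0.0, 3.044]
contact_force: [0.0, -1.0, -0.3]
gripper_width: 0.0365
gripper_force: 32.8
```

```bash
python3 - <<'E'
from h import *
o=get_obs();print(o["position"],o["eef_rot"],o["contact_force"])
p,d,K,R,t=cam("wrist"); np.savez("w2.npz",p=p,d=d,K=K,R=R,t=t)
s,d2,K2,R2,t2=cam("side"); np.savez("s2.npz",p=s,d=d2,K=K2,R=R2,t=t2)
uv=cv2.projectPoints(np.array(o["position"])[None]-[0,0,.17],R2,t2,K2,None)[0].ravel().astype(int); print(uv)
u,v=uv; c=cv2.resize(s[max(0,v-60):v+60,u-50:u+50],(350,420),interpolation=2)
save("pics/w2.png",cv2.resize(np.hstack([p,c]),(800,369)))
P=cloud(d,K,R,t); q=P.reshape(-1,3); print("cam",-R.T@t, R[2])
q=q[(np.hypot(q[:,0]-.5016,q[:,1]-.131)<.05)]
for lo,hi in((.06,.082),(.084,.11)):
    w=q[(q[:,2]>lo)&(q[:,2]<hi)]; print(lo,len(w),w.min(0),w.max(0),np.median(w,0))
E
```

```text
[0.49865722 0.00327311 0.35162849] [-3.14081606e+00 -8.04715018e-05  3.04449753e+00] [ 0.0447916  -0.95569393 -0.26730064]
[238 169]
cam [0.42890285 0.00866029 0.32181743] [ 0.267964   -0.02621686 -0.96307215]
0.06 5274 [0.46516535 0.09343339 0.06457351] [0.5364713  0.16511885 0.0819879 ] [0.49175008 0.11957206 0.07041086]
0.084 1451 [0.4865977  0.11510166 0.08400909] [0.51501515 0.14368616 0.09693117] [0.49909899 0.12673206 0.09438669]
```

View pics/w2.png

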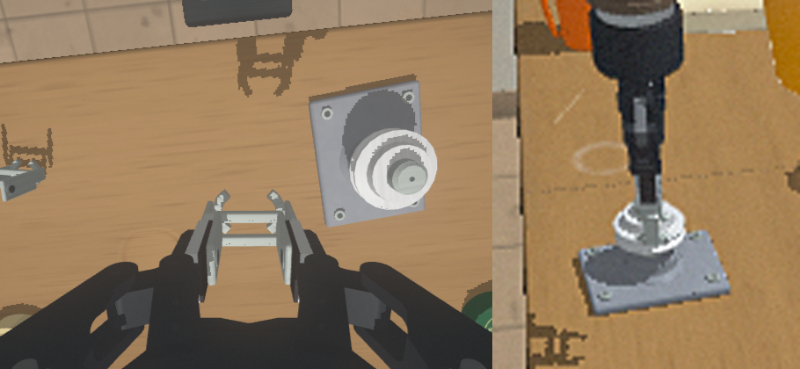

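Wrist view: clip held upright between the fingers with its jaws spread at about (345,300–380); spindle head at (585,280) in the full-scale image. Next, measure the clip in the hand and the head top with the same camera.

```bash
python3 - <<'E'
from h import *
z=np.load("w2.npz"); p=z["p"].astype(int); P=cloud(z["d"],z["K"],z["R"],z["t"])
T=np.array([.49866,.00327,.35163]); yaw=3.0445; X=np.array([np.cos(yaw),np.sin(yaw),0]); Y=np.array([np.sin(yaw),-np.cos(yaw),0])
q=P-T; L=np.stack([q@X,q@Y,-q[...,2]],-1)
m=(z["d"]>0)&(p.min(-1)>85)&(p.max(-1)-p.min(-1)<45)&(abs(L[...,0])<.04)&(abs(L[...,1])<.04)&(L[...,2]>.13)&(L[...,2]<.24)
l=L[m]; print(l.shape)
for lo in np.arange(.135,.23,.007):
    w=l[(l[:,2]>=lo)&(l[:,2]<lo+.007)]
    if len(w)>5: print(lo.round(3),len(w),np.percentile(w,2,0).round(4),np.percentile(w,98,0).round(4))
w=P.reshape(-1,3); w=w[(np.hypot(w[:,0]-.5008,w[:,1]-.1293)<.009)]; print("headtop",np.percentile(w[:,2],[5,25,50,75,95]))
for r0,r1 in((.016,.023),(.029,.035)):
    w=P.reshape(-1,3); r=np.hypot(w[:,0]-.5008,w[:,1]-.1293); w=w[(r>r0)&(r<r1)&(w[:,2]>.05)]; print(r0,np.percentile(w[:,2],[5,25,50,75,95]))
E
```

```text
(6208, 3)
0.135 272 [ 0.0121 -0.0261  0.1351] [0.0133 0.0231 0.1419]
0.142 1214 [-0.0079 -0.0252  0.1428] [0.013  0.0224 0.1487]
0.149 465 [-0.0064 -0.0257  0.1491] [0.0132 0.023  0.1558]
0.156 388 [-0.0066 -0.0258  0.1561] [0.0132 0.023  0.1629]
0.163 312 [-0.0061 -0.0255  0.1631] [0.013  0.0227 0.1699]
0.17 216 [-0.0066 -0.0196  0.1701] [0.0112 0.0167 0.1769]
0.177 1986 [-0.0081 -0.0244  0.1788] [0.0113 0.017  0.1837]
0.184 159 [-0.0034 -0.0252  0.184 ] [0.011  0.0241 0.1901]
0.191 84 [ 0.0019 -0.0271  0.1912] [0.0087 0.024  0.1979]
0.198 176 [-0.009  -0.0268  0.1983] [0.0145 0.0239 0.205 ]
0.205 714 [-0.0114 -0.0246  0.2051] [0.0151 0.0217 0.2093]
headtop [0.09389159 0.09453304 0.09496642 0.09545868 0.09607659]
0.016 [0.07894632 0.07957167 0.08003977 0.08050131 0.08108101]
0.029 [0.05557434 0.06786485 0.06857251 0.06914046 0.06987802]
```

Call:
play_rows(moves="0.05 0.4 0 0 0 0 0.38;0.05 0.8 0 0 0 0 0.38;0.05 0.8 0 0 0 0 0.38")

```text
t: 7.25
position: [0.5011, 0.0719, 0.352]
eef_rot: [3.139, 0.001, 3.049]
contact_force: [-1.1, -0.4, -1.1]
gripper_width: 0.0368
gripper_force: 32.8
```

Call:
play_rows(moves="0.03 0.4 0 0 0 0 0.38;0.05 0.79 0 0 0 0 0.38;0.05 0.79 0 0 0 0 0.38;0.05 0.79 0 0 0 0 0.38;0.05 0.79 0 0 0 0 0.38")

```text
t: 7.75
position: [0.5031, 0.1299, 0.3517]
eef_rot: [-3.141, -0.0, 3.043]
contact_force: [-0.1, 0.5, -1.7]
gripper_width: 0.0362
gripper_force: 32.8
```

```bash
cat > m.py <<'E'
from h import *
import sys
o=get_obs();T=np.array(o["position"]);yaw=o["eef_rot"][2];print(T,o["eef_rot"],o["contact_force"])
p,d,K,R,t=cam("wrist"); save(f"pics/{sys.argv[1]}.png",p); p=p.astype(int); P=cloud(d,K,R,t)
X=np.array([np.cos(yaw),np.sin(yaw),0]); Y=np.array([np.sin(yaw),-np.cos(yaw),0])
q=P-T; L=np.stack([q@X,q@Y,-q[...,2]],-1)
m=(d>0)&(p.min(-1)>85)&(p.max(-1)-p.min(-1)<45)&(abs(L[...,0])<.045)&(abs(L[...,1])<.045)&(L[...,2]>.13)&(L[...,2]<.31)
l=L[m]
for lo in np.arange(.177,.31,.006):
    w=l[(l[:,2]>=lo)&(l[:,2]<lo+.006)]
    if len(w)>5: print(lo.round(3),len(w),np.percentile(w,1,0).round(4),np.percentile(w,99,0).round(4))
E
python3 m.py w3
```

```text
[0.50306311 0.12985692 0.35167825] [-3.14052772e+00 -2.54444642e-04  3.04255587e+00] [-0.05992291  0.54818954 -1.72057529]
0.177 1852 [-0.0084 -0.0254  0.1776] [0.0113 0.0222 0.1828]
0.183 277 [-0.0035 -0.025   0.183 ] [0.0114 0.024  0.1884]
0.189 61 [ 0.0021 -0.0272  0.1893] [0.0086 0.0242 0.195 ]
0.195 76 [ 0.0007 -0.0274  0.1953] [0.0085 0.0239 0.2008]
0.201 752 [-0.0117 -0.0264  0.2018] [0.015  0.0229 0.2069]
0.207 113 [-0.011  -0.0265  0.207 ] [0.0156 0.0235 0.2102]
0.255 1195 [-0.0107 -0.0133  0.2554] [0.0156 0.0127 0.2606]
0.261 66 [-0.0095 -0.0129  0.261 ] [0.0162 0.0121 0.2666]
0.267 1964 [-0.0211 -0.0241  0.2689] [0.0264 0.0231 0.2729]
0.273 207 [-0.0189 -0.0249  0.273 ] [0.0276 0.0246 0.2789]
0.279 2373 [-0.0258 -0.0349  0.2801] [0.037  0.0339 0.2847]
0.285 31 [-0.0145 -0.0354  0.285 ] [0.0376 0.0347 0.287 ]
0.291 85 [ 0.0225 -0.0291  0.2948] [0.0377 0.0274 0.2969]
0.297 45 [ 0.0216 -0.0286  0.2971] [0.0377 0.0262 0.2992]
```

View pics/w3.png

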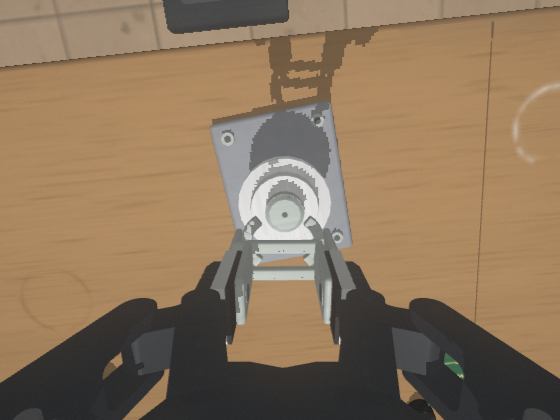

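The view shows the jaws at (252,230) and (318,230) either side of the head at (286,213). They are about 1 mm off in y, so I'll correct that and lower slowly.

Call:
play_rows(moves="0.006 0.015 0 0 0 0 0.38;0.006 0.015 0.2 0 0 0 0.38;0.006 0.015 0.4 0 0 0 0.38;0.006 0.015 0.53 0 0 0 0.38;0.006 0.015 0.53 0 0 0 0.38;0.006 0.015 0.53 0 0 0 0.38")

```text
t: 8.4
position: [0.5025, 0.1327, 0.3096]
eef_rot: [-3.142, -0.0, 3.044]
contact_force: [0.8, 0.4, -0.7]
gripper_width: 0.0365
gripper_force: 32.8
```

```bash
python3 m.py w4
```

```text
[0.50253918 0.13267832 0.30963604] [-3.14152862e+00 -1.35876027e-04  3.04440952e+00] [ 0.77040793  0.39596592 -0.72187935]
0.177 1855 [-0.0084 -0.0252  0.1775] [0.0114 0.0223 0.1829]
0.183 286 [-0.0035 -0.0253  0.183 ] [0.0114 0.0241 0.1884]
0.189 58 [ 0.002  -0.0271  0.1891] [0.0085 0.0244 0.195 ]
0.195 80 [ 0.0005 -0.0269  0.1952] [0.0086 0.0242 0.2008]
0.201 737 [-0.0118 -0.0259  0.2015] [0.0148 0.023  0.2069]
0.207 128 [-0.0099 -0.0268  0.207 ] [0.0156 0.0236 0.2107]
0.213 1138 [-0.0116 -0.0162  0.2133] [0.015  0.01   0.2186]
0.219 119 [ 0.0057 -0.0144  0.2192] [0.0154 0.01   0.2249]
0.225 1997 [-0.0222 -0.0268  0.2264] [0.0256 0.0197 0.2309]
0.231 271 [-0.0172 -0.0273  0.231 ] [0.0269 0.021  0.2368]
0.237 2857 [-0.0285 -0.0377  0.2376] [0.0363 0.0312 0.2427]
0.243 24 [-0.0052 -0.0361  0.243 ] [0.0366 0.0324 0.2445]
0.249 146 [ 0.0227 -0.0308  0.2528] [0.0369 0.0231 0.255 ]
0.255 70 [ 0.0226 -0.0298  0.255 ] [0.0368 0.0246 0.2573]
0.291 2676 [-0.0292 -0.0445  0.2944] [0.0447 0.0447 0.297 ]
0.297 1040 [-0.0301 -0.0444  0.297 ] [0.0446 0.0446 0.2988]
```

Call:
play_rows(moves="0 -0.021 0 0 0 0 0.38;0 -0.021 0 0 0 0 0.38;0 -0.021 0 0 0 0 0.38;0 -0.021 0 0 0 0 0.38;0 -0.021 0 0 0 0 0.38")

```text
t: 8.95
position: [0.5022, 0.1313, 0.3096]
eef_rot: [3.141, 0.0, 3.045]
contact_force: [-0.0, -0.3, -0.1]
gripper_width: 0.0366
gripper_force: 32.8
```

```bash
python3 m.py w5
```

```text
[0.50223212 0.13127811 0.30961036] [3.14147869e+00 1.69017955e-04 3.04485955e+00] [-0.01723057 -0.29493702 -0.08520541]
0.177 1864 [-0.0084 -0.0252  0.1778] [0.0113 0.0225 0.1829]
0.183 272 [-0.0036 -0.0252  0.183 ] [0.0113 0.0243 0.1888]
0.189 59 [ 0.0021 -0.027   0.189 ] [0.0086 0.0244 0.1949]
0.195 77 [ 0.0002 -0.0269  0.1951] [0.0085 0.0243 0.2009]
0.201 756 [-0.0118 -0.0262  0.2018] [0.0151 0.0233 0.2069]
0.207 111 [-0.0097 -0.0264  0.207 ] [0.0156 0.0233 0.2123]
0.213 1154 [-0.0117 -0.015   0.2133] [0.015  0.0112 0.2186]
0.219 106 [ 0.0057 -0.0134  0.219 ] [0.0153 0.0114 0.225 ]
0.225 1986 [-0.0223 -0.0255  0.2258] [0.0255 0.0216 0.2309]
0.231 266 [-0.0172 -0.0262  0.231 ] [0.0267 0.0232 0.2369]
0.237 2840 [-0.0286 -0.0362  0.2376] [0.0362 0.0327 0.2426]
0.243 28 [-0.0054 -0.0371  0.243 ] [0.0365 0.03   0.2439]
0.249 147 [ 0.0227 -0.0274  0.2528] [0.0368 0.0249 0.255 ]
0.255 73 [ 0.0201 -0.0322  0.255 ] [0.0367 0.0258 0.2576]
0.291 2725 [-0.031  -0.0446  0.2943] [0.0446 0.0447 0.297 ]
0.297 936 [-0.0268 -0.0445  0.297 ] [0.0445 0.0445 0.2985]
```

Call:
play_rows(moves="0 -0.004 0.05 0 0 0 0.38;0 -0.004 0.1 0 0 0 0.38;0 -0.004 0.1 0 0 0 0.38")

```text
t: 9.3
position: [0.5018, 0.1308, 0.3006]
eef_rot: [-3.141, -0.001, 3.045]
contact_force: [0.1, -0.6, -0.9]
gripper_width: 0.0364
gripper_force: 32.8
```

Call:
play_rows(moves="0 0 0.04 0 0 0 0.38;0 0 0.08 0 0 0 0.38;0 0 0.12 0 0 0 0.38;0 0 0.12 0 0 0 0.38;0 0 0.12 0 0 0 0.38")

```text
t: 9.8
position: [0.5021, 0.1309, 0.2918]
eef_rot: [-3.141, -0.0, 3.045]
contact_force: [0.7, -0.0, -0.8]
gripper_width: 0.0369
gripper_force: 32.8
```

Call:
play_rows(moves="0 0 0.012 0 0 0 0.38;0 0 0.025 0 0 0 0.38;0 0 0.025 0 0 0 0.38;0 0 0.025 0 0 0 0.38")

```text
t: 10.2
position: [0.5024, 0.1309, 0.2903]
eef_rot: [3.141, 0.001, 3.045]
contact_force: [-1.4, 0.3, 3.1]
gripper_width: 0.0364
gripper_force: 34.0
```

Call:
play_rows(moves="0 0 0.012 0 0 0 0.38;0 0 0.012 0 0 0 0.38;0 0 0.012 0 0 0 0.38;0 0 0.012 0 0 0 0.38")

```text
t: 10.6
position: [0.5023, 0.131, 0.2891]
eef_rot: [3.141, 0.0, 3.045]
contact_force: [-0.4, -0.8, 4.2]
gripper_width: 0.0366
gripper_force: 34.4
```

Call:
play_rows(moves="0 0 0.012 0 0 0 0.38;0 0 0.012 0 0 0 0.38;0 0 0.012 0 0 0 0.38;0 0 0.012 0 0 0 0.38")

```text
t: 11.0
position: [0.5024, 0.131, 0.2882]
eef_rot: [3.141, 0.0, 3.045]
contact_force: [-1.0, -0.0, 5.8]
gripper_width: 0.0364
gripper_force: 34.7
```

Hub contact felt at TCP z ≈ 0.2905, and the force rises at about 1 N/mm, which matches the spring. About 2 mm more.

Call:
play_rows(moves="0 0 0.012 0 0 0 0.38;0 0 0.012 0 0 0 0.38;0 0 0.012 0 0 0 0.38;0 0 0.012 0 0 0 0.38")

```text
t: 11.4
position: [0.5024, 0.131, 0.2873]
eef_rot: [3.141, 0.001, 3.045]
contact_force: [-1.3, -0.6, 6.3]
gripper_width: 0.0366
gripper_force: 34.9
```

Call:
play_rows(moves="0 0 0.012 0 0 0 0.38;0 0 0.012 0 0 0 0.38;0 0 0.012 0 0 0 0.38;0 0 0.012 0 0 0 0.38")

```text
t: 11.8
position: [0.5024, 0.131, 0.2864]
eef_rot: [3.141, 0.001, 3.045]
contact_force: [-1.0, 0.3, 6.8]
gripper_width: 0.0364
gripper_force: 35.1
```

Call:
play_rows(moves="0 0 0.012 0 0 0 0.38;0 0 0.012 0 0 0 0.38;0 0 0.012 0 0 0 0.38")

```text
t: 12.1
position: [0.5024, 0.131, 0.2855]
eef_rot: [3.141, 0.001, 3.045]
contact_force: [-0.7, 0.4, 7.6]
gripper_width: 0.0363
gripper_force: 35.4
```

Call:
play_rows(newtons=20, moves="0 0 0 0 0 0 0.42;0 0 0 0 0 0 0.44;0 0 0 0 0 0 0.46;0 0 0 0 0 0 0.46;0 0 0 0 0 0 0.46")

```text
t: 12.6
position: [0.5025, 0.1311, 0.2856]
eef_rot: [3.141, 0.001, 3.045]
contact_force: [-1.4, -0.6, 7.8]
gripper_width: 0.0394
gripper_force: 9.5
```

Call:
play_rows(moves="0 0 0.003 0 0 0 0.48;0 0 0.006 0 0 0 0.5;0 0 0.008 0 0 0 0.51;0 0 0.008 0 0 0 0.51")

```text
t: 13.0
position: [0.5026, 0.1312, 0.285]
eef_rot: [3.141, 0.001, 3.045]
contact_force: [0.2, 0.9, 7.7]
gripper_width: 0.0436
gripper_force: 7.5
```

Call:
play_rows(moves="0 0 0.002 0 0 0 0.52;0 0 0.004 0 0 0 0.53;0 0 0.006 0 0 0 0.54;0 0 0.006 0 0 0 0.54")

```text
t: 13.4
position: [0.5027, 0.1311, 0.2845]
eef_rot: [3.141, 0.002, 3.045]
contact_force: [0.3, -0.3, 7.1]
gripper_width: 0.0459
gripper_force: 6.5
```

Call:
play_rows(moves="0 0 0.002 0 0 0 0.55;0 0 0.004 0 0 0 0.57;0 0 0.006 0 0 0 0.58;0 0 0.006 0 0 0 0.58")

```text
t: 13.8
position: [0.5024, 0.1308, 0.2835]
eef_rot: [3.142, 0.0, 3.045]
contact_force: [-0.3, -0.2, 3.4]
gripper_width: 0.0494
gripper_force: 2.8
```

Call:
play_rows(moves="0 0 0 0 0 0 0.6;0 0 0 0 0 0 0.62;0 0 0 0 0 0 0.64;0 0 0 0 0 0 0.64")

```text
t: 14.2
position: [0.502, 0.131, 0.2832]
eef_rot: [-3.141, -0.001, 3.045]
contact_force: [0.1, -1.1, -0.7]
gripper_width: 0.0548
gripper_force: 0.0
```

```bash
python3 m.py w6 | head -14
```

```text
[0.50197543 0.13095047 0.28319723] [-3.14143481e+00 -6.41445471e-04  3.04502319e+00] [ 0.14384901 -1.14062378 -0.67523456]
0.177 895 [-0.0086 -0.024   0.177 ] [0.0112 0.0212 0.1817]
0.183 772 [-0.0068 -0.0179  0.1843] [0.0127 0.015  0.189 ]
0.189 666 [-0.0074 -0.0204  0.189 ] [0.0151 0.0173 0.1949]
0.195 309 [-0.003  -0.0208  0.1951] [0.0151 0.0177 0.201 ]
0.201 2053 [-0.015  -0.0252  0.2012] [0.0252 0.022  0.207 ]
0.207 617 [-0.0153 -0.0259  0.207 ] [0.0266 0.0226 0.2129]
0.213 3529 [-0.0331 -0.0358  0.2139] [0.0357 0.0328 0.2189]
0.219 133 [-0.0338 -0.0369  0.219 ] [0.0366 0.0335 0.2214]
0.225 134 [ 0.0219 -0.0286  0.2293] [0.0364 0.0251 0.231 ]
0.231 168 [ 0.0201 -0.0317  0.231 ] [0.0366 0.0271 0.2341]
0.267 4451 [-0.03   -0.0445  0.2681] [0.0445 0.0447 0.2718]
```

View pics/w6.png

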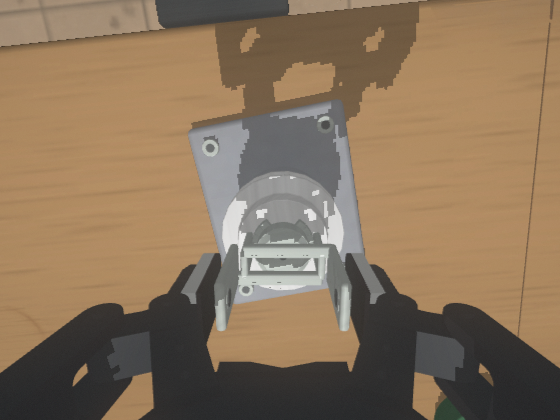

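The clip stands with the fingers off its ears. Open fully, retreat straight up, then check the pulley height.

Call:
play_rows(moves="0 0 0 0 0 0 0.8;0 0 0 0 0 0 1;0 0 0 0 0 0 1;0 0 0 0 0 0 1;0 0 -0.3 0 0 0 1;0 0 -0.6 0 0 0 1;0 0 -1 0 0 0 1;0 0 -1 0 0 0 1")

```text
t: 15.05
position: [0.5039, 0.1314, 0.3677]
eef_rot: [3.139, 0.007, 3.045]
contact_force: [1.5, 0.7, -0.1]
gripper_width: 0.0852
gripper_force: 0.0
```

Call:
play_rows(moves="0.3 0 -0.3 0 0 0 1;0.7 0 -0.3 0 0 0 1;0.7 0 -0.3 0 0 0 1;0.7 0 -0.3 0 0 0 1")

```text
t: 15.45
position: [0.446, 0.1364, 0.3874]
eef_rot: [-3.142, 0.0, 3.046]
contact_force: [-1.0, -0.1, 0.6]
gripper_width: 0.0853
gripper_force: 0.0
```

```bash
python3 - <<'E'
from h import *
p,d,K,R,t=cam("wrist"); s,ds,Ks,Rs,ts=cam("side")
c=cv2.resize(s[130:230,190:290],(420,420),interpolation=2); save("pics/w7.png",cv2.resize(np.hstack([p,c]),(800,343)))
w=cloud(d,K,R,t).reshape(-1,3); r=np.hypot(w[:,0]-.5008,w[:,1]-.1293)
for r0,r1 in((0,.009),(.020,.024),(.029,.035)):
    for lo,hi in((.05,.074),(.074,.09),(.09,.105),(.105,.16)):
        q=w[(r>r0)&(r<r1)&(w[:,2]>lo)&(w[:,2]<hi)]
        if len(q)>10: print(r0,lo,len(q),np.percentile(q[:,2],[5,50,95]).round(4))
q=w[(r<.05)&(w[:,2]>.12)]; print("ears",q.min(0),q.max(0))
q=w[(r<.05)&(w[:,2]>.13)]; print(cv2.minAreaRect((q[:,:2]*1000).astype(np.float32)))
E
```

```text
0 0.09 169 [0.0939 0.0951 0.1042]
0 0.105 179 [0.1057 0.1067 0.1078]
0.02 0.074 401 [0.076  0.077  0.0782]
0.02 0.09 27 [0.092  0.1028 0.1047]
0.02 0.105 458 [0.106  0.1346 0.1433]
0.029 0.05 1092 [0.0525 0.0655 0.0668]
ears [0.48802223 0.10432969 0.12000304] [0.51249708 0.15535736 0.14407033]
((500.22430419921875, 129.63250732421875), (50.147029876708984, 19.990928649902344), 84.11824798583984)
```

View pics/w7.png

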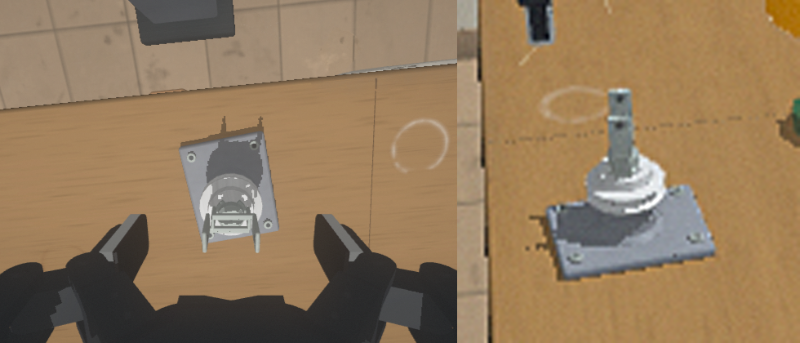

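The hub top is at 0.077, 3 mm down and holding. The head top is still at 0.095. The ears are 50 mm apart, so the jaw is at about 0.002, and their tops are at about 0.143, which means the clip sits upright in the groove. Bystanders were not approached and the arm is clear.

```bash
python3 -c "
from workcell import *
print(sign_off())"
```

```text
the job is handed in; nothing more can be done
None
```

The clip is in the groove, upright and holding the pulley about 3 mm down; I never pressed the hub with more than about 8 N, the bystanders were not approached, and the job was handed in at about 15.5 s.

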